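# Load the section rack and hold the dry box open

## Robot

A 6-joint arm with a two-finger parallel gripper is mounted at the origin on a cart in front of the work surface, level with it; the furniture and walls round the work are solid. World frame = base frame: x ahead of the robot, y to its left, z up, the work surface at z = 0. Lengths are in m, angles in rad, forces in N, time in s.
With the tool pointing down it reaches from about 0.325 to 0.85 m from the base axis. Payload 4.4 kg.
Tool frame: the origin (TCP) lies between the finger pads, 19 mm behind the fingertips; this is the grasp point; z points along the fingers, y is the line along which they close (so a half turn about z gives the same grasp; the last joint's range is limited). The gripper opens to 94 mm and grips with 3 to 60 N. Pads are 16 mm wide; open, the fingers measure 119 mm over their backs; the gripper's body (75 mm by 177 mm) begins 78 mm behind the grasp point.
Start: joints at [0.996, 0.207, 1.542, -0, 1.393, -0.15], TCP at [0.237, 0.524, 0.224] pointing down, gripper open.
Joint ranges: [-2.73, 2.73], [-0.86, 2.22], [0.23, 2.46], [-1.11, 4.25], [0.08, 2.63], [-2.82, 2.82]. Speed limits (rad/s): [2.79, 2.79, 3.14, 3.14, 3.14, 3.14].

## Interface

Orientations are given as a rotation vector (axis times angle).
In Python, from plant import * gives the robot as it stands.
- The arm moves only by the tool servo_tool, never from a script. Its argument "moves" is a list of rows, each a list of 3 entries, a list of its own where there are three numbers: the shift along the tool's x, y, z in mm, then the turn, a rotation vector about the tool's x, y, z in degrees, then the closure, from 0 (fully open) to 1 (shut). In form: [[[tx, ty, tz], [rx, ry, rz], hand], ...]. A call has 1 to 10 rows; each row shifts and turns the commanded pose from where the row before left it, along the tool's axes as they then stand; what a row does not reach is not made up. A row lasts 1/12 s, in which the tool goes at most 41.7 mm and 7.16 degrees, less where a joint would pass 70% of its speed; a pose out of reach is approached as far as the arm can. A call with a gripper value outside its range is refused whole. The fingers move at their own pace and stop on an object; "force" is the grip in N (left out, the last holds). Time passes only in rows, so rows that do not move let the fingers close. It gives the time, the measured TCP pose, the force, the opening and the grip force at its end, in the units of the state.
- sense(): the state, without advancing time (a new reading comes with each control period).
- get_image(name): name is "side" or "top"; returns a dict with "img" (480x640x3 uint8, blue, green, red), "fovy" (degrees; the focal length in pixels is half the picture's height over the tangent of half this angle, whatever the lens; pixels are square), "cx", "cy" (the principal point, pixels), "T" (4x4, takes a point from camera to world coordinates). Camera axes: x right, y down, z forward; pixel columns grow to the right and rows downward; lengths in m; the calibration is good to about 2 mm. A picture is of the moment at which its call begins. There is no depth.
- finish_job(): hands the job in; it is judged then, once.
The state is a dict: "clock": time; "joints": joint angles; "qvel": joint speeds; "effort": joint torques, N m; "position": TCP position; "tcp_rot": TCP orientation; "ft_force": force on the tool from outside, world axes, zero at the start; "ft_torque": the same for the moment, N m; "gripper_width": finger opening in m; "grip_force": force on a finger pad.
Only numpy, scipy, OpenCV 4.12 (cv2) and the standard library are available. Lean on these libraries where they do the work, as an engineer would, in place of code of your own. Each camera call takes 0.05 s, during which the arm holds its last target. There are 200 camera calls.

## Task

Fill the aluminium carrying rack with three of the four black mounted sections from the cork mat, one in each well, upright and seated fully home; they are polished, so set them down without dropping them, and leave the fourth black one, the red and the green one and the other things on the bench where they stand. Then, for the colleague who will lift the rack in, raise the self-closing lid of the dry box by its handle and hold it open at 60 degrees from closed. Finish while still holding the lid there by the handle: the hinge springs shut if it is let go.

Things in the scene. Friction and masses are not known exactly. Their poses are not given: they have to be found in the camera images.
- dry_box: desktop dry box: grey base, clear walls, humidity dial on the front, orange drying cartridge inside; fixed to the bench, 160 mm deep (x), 220 mm wide (y), rim 85 mm high; origin at the centre of its underside on the bench, x points from front to back (front faces the robot), y along its width, z up
- lid_hinge (a point): point on the lid's hinge line, at the middle of the box's back rim: 84 mm behind the box's origin and 85 mm up in the box's frame; the hinge line runs along the box's y. Its axes turn with the lid
- lid_handle (a point): the lid's bridge handle: round steel bar 10 mm thick, 100 mm long, along the box's y, on two posts 40 mm above the lid; this point is the bar's middle. Lid shut: 143 mm in front of the hinge line, 50 mm above it, 135 mm above the bench. It turns with the lid; a gripper pointing down and closing across the bar can keep its direction as the bar turns in it: fingers 20 mm past the bar clear the lid
- lid_panel (a joint): opening angle of the lid (grey frame 160 x 220 x 10 mm with a clear window, 0.35 kg with its handle): 0 closed, grows as the front edge rises, 1.047 = 60 degrees, stop at 1.75. Its weight and a spring in the hinge shut it from any angle and hold it shut; raising it takes about 3 N at the handle. No latch
- rack: loose aluminium carrying rack, a block 56 mm (x) by 160 mm (y) by 16 mm high with a flat wire loop at each end (188 mm overall in y), 0.6 kg; three round wells in a row along y, each 36 mm in diameter and 6 mm deep with a bevelled mouth, at y = -50, 0 and +50 mm. Origin at the centre of its underside, z up
- well_0 (a point): centre of the floor of the rack's well at y = -50 mm, 10 mm above the rack's underside; a seated section's origin lies here
- well_1 (a point): centre of the floor of the rack's well at y = 0 mm, 10 mm above the rack's underside; a seated section's origin lies here
- well_2 (a point): centre of the floor of the rack's well at y = 50 mm, 10 mm above the rack's underside; a seated section's origin lies here
- mat: cork mat 180 mm (x) by 230 mm (y), 4 mm thick, fixed on the bench; the six sections stand on it in two rows of three, rows about 85 mm apart in x, neighbours about 70 mm apart in y; origin at the centre of its underside, z up
- black_1: black mounted section, a plain upright disc 30 mm in diameter and 15 mm high with a light polished square in its top face; stands loose on the cork mat; origin at the centre of its underside, z up; 30 g
- black_2: black mounted section, a plain upright disc 30 mm in diameter and 15 mm high with a light polished square in its top face; stands loose on the cork mat; origin at the centre of its underside, z up; 30 g
- black_3: black mounted section, a plain upright disc 30 mm in diameter and 15 mm high with a small round brass-coloured spot in its top face; stands loose on the cork mat; origin at the centre of its underside, z up; 30 g
- black_4: black mounted section, a plain upright disc 30 mm in diameter and 17 mm high with a light polished square in its top face; stands loose on the cork mat; origin at the centre of its underside, z up; 30 g
- red_section: red mounted section, 30 mm in diameter, 17 mm high, loose on the mat; stays there; origin at the centre of its underside
- green_section: green mounted section, 30 mm in diameter, 14 mm high, loose on the mat; stays there; origin at the centre of its underside
- hardness_block: bystander: round steel reference block, 48 mm in diameter, 16 mm high, loose on the bench; origin at the centre of its underside
Things that resemble listed ones, but are neither listed nor needed, are in the scene too. Leave any orange or purple look-alike of the black_4 alone.

How it is judged:
By the outcome, as a careful person would: the job done as asked, in the order asked, and still so for the second after the job is handed in, while the arm keeps its last pose, push and grip.
It also fails if it takes over 72 s, if anything falls off the work surface, if the arm or the gripper's body presses on something with over 40 N, if the wrist force passes 120 N, or if a joint passes its speed limit or range.

## Working session

There is one attempt and no reset: what is moved stays moved. The work goes in short steps, Python scripts to look and compute and a tool call to move; the robot and the scene stay as the last step left them, time stands still between calls to the robot, and variables do not carry over. Pictures are saved under pics/ and viewed, at most 10 in all, crops included, and the job is handed in when it is done.

Besides the shell and the picture viewer there is one more tool, called after "Emit:" by a JSON object that holds its "method" and its "body". servo_tool: Moves the arm, as the interface text tells. Its arguments: {"type":"object","properties":{"moves":{"type":"array"},"force":{"type":"number"}},"required":["moves"]}

```bash
mkdir -p pics; python3 - <<'E'
from plant import *
import cv2,numpy as np,pickle
d={}
for n in("top","side"):
    r=get_image(n);d[n]=r;cv2.imwrite(f"pics/{n}0.png",r["img"]);print(n,r["fovy"],r["cx"],r["cy"],np.round(r["T"],3).tolist(),[k for k in r])
pickle.dump(d,open("d0.pkl","wb"));s=sense();print(s)
E
```

```text
top 50.29591003637794 321.45227762799544 243.4952872656774 [[-0.026, -0.999, 0.044, 0.504], [-1.0, 0.026, 0.002, 0.097], [-0.003, -0.044, -0.999, 0.981], [0.0, 0.0, 0.0, 1.0]] ['img', 'fovy', 'cx', 'cy', 'T']
side 48.70283826345698 321.01586492878226 243.13849871609904 [[0.882, -0.252, 0.399, 0.159], [-0.472, -0.462, 0.751, -0.653], [-0.004, -0.85, -0.526, 0.627], [0.0, 0.0, 0.0, 1.0]] ['img', 'fovy', 'cx', 'cy', 'T']
{'clock': 0.1, 'joints': array([ 9.95534513e-01,  2.07335296e-01,  1.54281211e+00,  7.22928059e-06,
        1.39351655e+00, -1.50479118e-01]), 'qvel': array([ 0.00014884, -0.00189381, -0.00149119,  0.00178142, -0.00066261,
       -0.00060276]), 'effort': array([-2.15551029e-05, -3.71864569e+01, -2.82294953e+01,  7.01143686e-02,
        3.11600603e-02, -5.33695720e-05]), 'position': array([0.23658266, 0.52330595, 0.22320613]), 'tcp_rot': array([-6.62087078e-01, -3.07027280e+00,  3.03703449e-03]), 'ft_force': array([-0.16634116, -0.47078468,  0.37837673]), 'ft_torque': array([-0.01556272,  0.05792925,  0.01253525]), 'grip_force': 0.0, 'gripper_width': 0.09398785238165785}
```

View pics/top0.png

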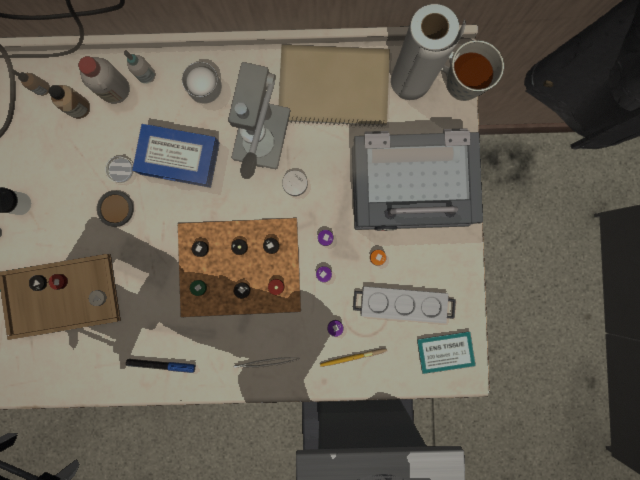

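View pics/side0.png

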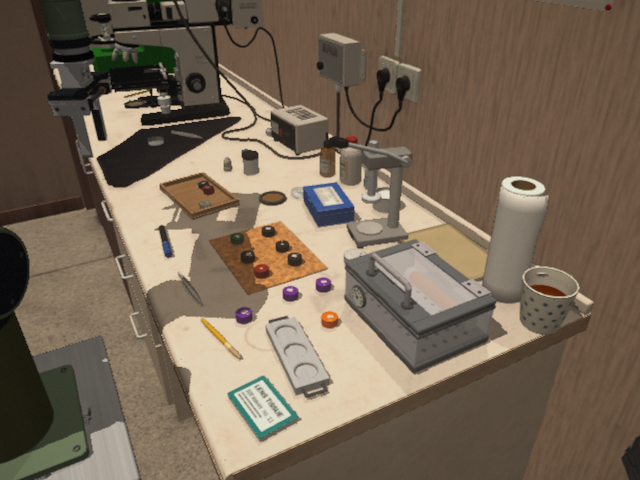

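The top view shows the mat with blacks at (200,248), (239,246), (271,244) and (242,290), green at (198,287) and red at (276,287). The rack wells are near (378,302), (404,305) and (431,307), and the lid handle bar runs (388..456, 211). The side view agrees. A black and a red look-alike sit in the wooden tray.

```bash
cat > h.py <<'E'
import numpy as np,cv2
def ray(r,u,v):
    f=240/np.tan(np.radians(r["fovy"])/2);d=r["T"][:3,:3]@np.array([(u-r["cx"])/f,(v-r["cy"])/f,1]);return r["T"][:3,3],d
def onz(r,u,v,z):
    o,d=ray(r,u,v);return o+d*(z-o[2])/d[2]
def proj(r,p):
    f=240/np.tan(np.radians(r["fovy"])/2);c=r["T"][:3,:3].T@(np.array(p)-r["T"][:3,3]);return np.array([c[0]/c[2]*f+r["cx"],c[1]/c[2]*f+r["cy"]])
def tri(a,ua,b,ub):
    A=[];B=[]
    for r,(u,v) in((a,ua),(b,ub)):
        o,d=ray(r,u,v);d/=np.linalg.norm(d);P=np.eye(3)-np.outer(d,d);A.append(P);B.append(P@o)
    return np.linalg.solve(sum(A),sum(B))
def blobs(m,lo,hi,off=(0,0)):
    n,l,s,c=cv2.connectedComponentsWithStats(m.astype(np.uint8));return [(c[i]+off,s[i]) for i in range(1,n) if lo<s[i][4]<hi]
E
python3 - <<'E'
from h import *;import pickle
d=pickle.load(open("d0.pkl","rb"));t=d["top"];s=d["side"];I=t["img"]
c=I[215:325,170:310];hsv=cv2.cvtColor(c,cv2.COLOR_BGR2HSV)
m=(c.max(2)<50)
m=cv2.morphologyEx(m.astype(np.uint8),cv2.MORPH_CLOSE,np.ones((7,7)))
for ce,st in blobs(m,60,500,(170,215)):
    p=onz(t,*ce,.0115);print("dark",ce.round(1),st[2:],p.round(4)*1000,"side px",proj(s,p).round(0))
# rack
c=cv2.GaussianBlur(I[275:330,345:465],(0,0),.8);g=cv2.cvtColor(c,cv2.COLOR_BGR2GRAY)
b=cv2.resize(g,None,fx=4,fy=4,interpolation=cv2.INTER_CUBIC)
for q in sorted(cv2.HoughCircles(b,cv2.HOUGH_GRADIENT,1,60,param1=80,param2=18,minRadius=34,maxRadius=56)[0].tolist()):
    u,v=(q[0]+.5)/4-.5+345,(q[1]+.5)/4-.5+275;p=onz(t,u,v,.016);print("well",round(u,1),round(v,1),q[2]/4,(p*1000).round(1),"side",proj(s,p).round(0))
up=lambda a,k:cv2.resize(a,None,fx=k,fy=k,interpolation=cv2.INTER_CUBIC)
S=s["img"]
A=np.vstack([up(I[215:325,170:310],3)[:330,:400],up(I[270:330,340:473],3)[:180,:399].copy() if 0 else np.pad(up(I[270:330,340:473],3),((0,0),(0,1),(0,0)))])
B=np.vstack([up(S[215:300,200:333],3)[:255,:399],up(S[305:390,255:388],3)[:255,:399]])
cv2.imwrite("pics/c1.png",np.hstack([A[:510],B[:510]]))
E
```

```text
dark [270.9 245.1] [ 15  15 186] [545.9 195.   11.5] side px [294. 259.]
dark [239.  246.4] [ 16  16 188] [545.  255.6  11.5] side px [282. 246.]
dark [199.9 248.1] [ 17  15 198] [543.7 330.   11.5] side px [268. 231.]
dark [198.  287.5] [ 17  16 221] [469.2 334.7  11.5] side px [236. 238.]
dark [241.6 290.2] [ 18  17 217] [461.9 252.3  11.5] side px [247. 257.]Traceback (most recent call last):
  File "<stdin>", line 11, in <module>
TypeError: 'NoneType' object is not subscriptable
```

```bash
python3 - <<'E'
from h import *;import pickle
d=pickle.load(open("d0.pkl","rb"));t=d["top"];s=d["side"];I=t["img"];S=s["img"]
c=I[275:330,345:465]
b=cv2.createCLAHE(4,(2,2)).apply(cv2.cvtColor(cv2.resize(c,None,fx=4,fy=4,interpolation=cv2.INTER_CUBIC),cv2.COLOR_BGR2GRAY))
H=cv2.HoughCircles(b,cv2.HOUGH_GRADIENT,1.5,70,param1=60,param2=15,minRadius=30,maxRadius=56)
for q in sorted(H[0].tolist()) if H is not None else []:
    u,v=(q[0]+.5)/4-.5+345,(q[1]+.5)/4-.5+275;p=onz(t,u,v,.016);print("well",round(u,1),round(v,1),q[2]/4,(p*1000).round(1),"side",proj(s,p).round(0))
# rack block: low saturation
hsv=cv2.cvtColor(c,cv2.COLOR_BGR2HSV);m=((hsv[...,1]<25)&(hsv[...,2]>70)).astype(np.uint8)
m=cv2.morphologyEx(cv2.morphologyEx(m,cv2.MORPH_CLOSE,np.ones((5,5))),cv2.MORPH_OPEN,np.ones((9,9)))
k=max(cv2.findContours(m,0,1)[0],key=cv2.contourArea)
R=cv2.minAreaRect(k);print(R);B=cv2.boxPoints(R)+(345,275)
P=np.array([onz(t,*x,.016) for x in B]);print((P*1000).round(1),np.linalg.norm(P-np.roll(P,1,0),axis=1))
# handle bar & lid geometry by eye crop
up=lambda a,k:cv2.resize(a,None,fx=k,fy=k,interpolation=cv2.INTER_CUBIC)
A=np.vstack([up(I[270:330,340:473],3),up(I[120:235,345:478],3)])
B=np.vstack([up(S[230:345,335:468],3),up(S[305:365,255:388],3)])
cv2.imwrite("pics/c1.png",np.hstack([A,B]))
E
```

```text
well 354.6 302.6 8.362500190734863 [433.4  39.6  16. ] side [275. 316.]
well 356.4 322.1 11.25 [396.9  37.2  16. ] side [257. 323.]
well 373.7 299.6 13.762500762939453 [438.1   3.5  16. ] side [286. 327.]
well 374.4 319.4 9.637499809265137 [400.9   3.2  16. ] side [266. 334.]
well 374.8 275.6 12.9375 [483.1   0.   16. ] side [310. 320.]
well 389.1 290.9 7.949999809265137 [453.5 -25.9  16. ] side [301. 334.]
well 395.4 328.1 13.762500762939453 [383.8 -35.6  16. ] side [266. 351.]
well 399.2 276.3 13.762500762939453 [480.5 -45.8  16. ] side [321. 336.]
well 404.1 304.4 10.875 [427.5 -53.3  16. ] side [295. 349.]
well 412.3 323.2 13.762500762939453 [392.1 -67.6  16. ] side [279. 362.]
well 419.8 289.4 10.462499618530273 [454.8 -83.8  16. ] side [318. 355.]
well 429.9 326.2 12.9375 [ 385.7 -100.4   16. ] side [284. 376.]
well 430.7 306.7 10.875 [ 422.  -103.1   16. ] side [305. 369.]
well 435.2 280.8 12.9375 [ 470.3 -113.3   16. ] side [335. 363.]
well 450.9 305.6 12.524999618530273 [ 423.1 -141.2   16. ] side [317. 385.]
((59.21416473388672, 29.394315719604492), (85.51983642578125, 30.04935646057129), 4.698680400848389)
[[ 408.3   29.4   16. ]
 [ 464.2   23.2   16. ]
 [ 446.9 -136.7   16. ]
 [ 391.1 -130.    16. ]] [0.16033706 0.05630174 0.1607425  0.05624127]
```

View pics/c1.png

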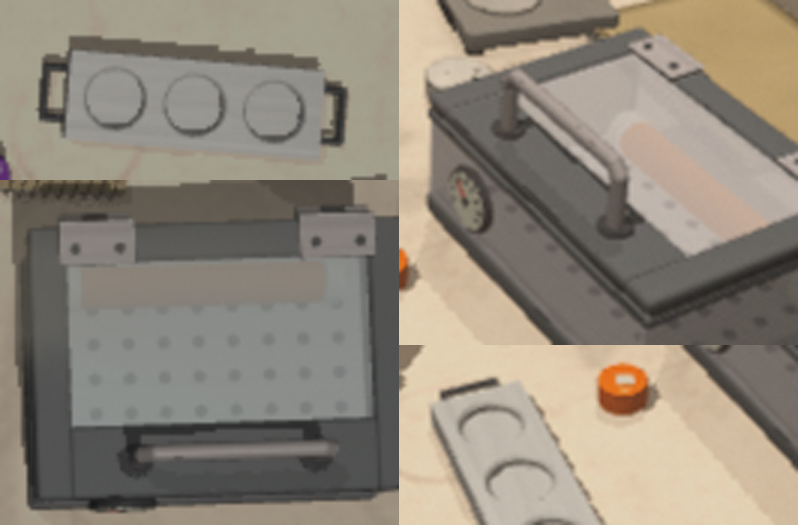

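The crop shows the rack block cleanly: it measures 160.5x56.2 mm with its centre at (427.6,-53.5), and the Hough wells match. The bar's middle is near top (424,210.3) and side (391,271.7).

```bash
python3 - <<'E'
from h import *;import pickle
d=pickle.load(open("d0.pkl","rb"));t=d["top"];s=d["side"]
print("handle tri",tri(t,(424,210.3),s,(391,271.7)).round(4),"onz",onz(t,424,210.3,.135).round(4))
for e in((391.5,211.3),(456,209.5)):print(onz(t,*e,.135).round(4))
print("scope",tri(t,(248,173),s,(338,144)).round(3), tri(t,(248,160),s,(338,144)).round(3))
for e in((355,227.5),(470,225)):print("front lid",onz(t,*e,.095).round(4))
I=s["img"]
for p in((543.7,330),(545,255.6),(545.9,195),(461.9,252.3)):
    q=proj(s,[p[0]/1e3,p[1]/1e3,.0115]).astype(int);c=I[q[1]-14:q[1]+15,q[0]-14:q[0]+15].max(2)<45
    b=max(blobs(cv2.morphologyEx(c.astype(np.uint8),3,np.ones((5,5))),20,700,q-14),key=lambda b:b[1][4]);print(p,onz(s,*b[0],.0115).round(4),b[1][2:])
E
```

```text
handle tri [ 0.5938 -0.0751  0.1292] onz [ 0.5917 -0.073   0.135 ]
[ 0.5914 -0.019   0.135 ]
[ 0.5916 -0.1261  0.135 ]
scope [0.646 0.2   0.247] [0.657 0.204 0.244]
front lid [0.569  0.0398 0.095 ]
front lid [ 0.5681 -0.1599  0.095 ]Traceback (most recent call last):
  File "<stdin>", line 10, in <module>
ValueError: max() iterable argument is empty
```

Emit:
{"method": "servo_tool", "body": {"moves": [[[0,0,0],[0,0,7.16],0.4],[[0,0,0],[0,0,7.16],0.4],[[0,0,0],[0,0,7.16],0.4],[[0,0,0],[0,0,7.16],0.4],[[0,0,0],[0,0,7.16],0.4],[[0,0,0],[0,0,7.16],0.4],[[0,0,0],[0,0,7.16],0.4],[[0,0,0],[0,0,7.16],0.4],[[0,0,0],[0,0,7.16],0.4],[[0,0,0],[0,0,7.16],0.4]], "force": 15}}

```text
clock: 0.93
position: [0.2367, 0.5235, 0.2236]
tcp_rot: [2.34, 2.096, -0.002]
ft_force: [0.6, 0.8, 0.1]
gripper_width: 0.0563
grip_force: 0.0
```

Emit:
{"method": "servo_tool", "body": {"moves": [[[-15.9,32.6,12],[0,0,0],0.4],[[-15.9,32.6,12],[0,0,0],0.4],[[-15.9,32.6,12],[0,0,0],0.4],[[-15.9,32.6,12],[0,0,0],0.4],[[-15.9,32.6,12],[0,0,0],0.4],[[-15.9,32.6,12],[0,0,0],0.4],[[-15.9,32.6,12],[0,0,0],0.4],[[-15.9,32.6,12],[0,0,0],0.4],[[-15.9,32.6,12],[0,0,0],0.4],[[-15.9,32.6,12],[0,0,0],0.4]]}}

```text
clock: 1.77
position: [0.5457, 0.3306, 0.103]
tcp_rot: [-2.333, -2.103, 0.002]
ft_force: [0.8, 0.3, 0.4]
gripper_width: 0.0563
grip_force: 0.0
```

Emit:
{"method": "servo_tool", "body": {"moves": [[[0,0,0],[0,0,0],0.4],[[0,0,0],[0,0,0],0.4],[[0,0,0],[0,0,0],0.4]]}}

```text
clock: 2.02
position: [0.544, 0.332, 0.1037]
tcp_rot: [-2.333, -2.102, 0.002]
ft_force: [0.9, 0.9, 0.0]
gripper_width: 0.0564
grip_force: 0.0
```

Emit:
{"method": "servo_tool", "body": {"moves": [[[-2,0,20],[0,0,0],0.4],[[0,0,20],[0,0,0],0.4],[[0,0,16],[0,0,0],0.4],[[0,0,11],[0,0,0],0.4],[[0,0,6],[0,0,0],0.4],[[0,0,0],[0,0,0],0.4],[[0,0,0],[0,0,0],0.4]]}}

```text
clock: 2.6
position: [0.5445, 0.3308, 0.0319]
tcp_rot: [2.332, 2.104, 0.001]
ft_force: [0.7, -0.3, -1.5]
gripper_width: 0.0565
grip_force: 0.0
```

```bash
python3 - <<'E'
from plant import *;from h import *
t=get_image("top");s=get_image("side");print(sense()["position"])
u=lambda a:cv2.resize(a,(400,400),interpolation=cv2.INTER_CUBIC)
cv2.imwrite("pics/g1.png",np.hstack([u(t["img"][200:300,150:250]),u(s["img"][180:280,220:320])]))
E
```

```text
[0.54543299 0.33078511 0.03269884]
```

View pics/g1.png

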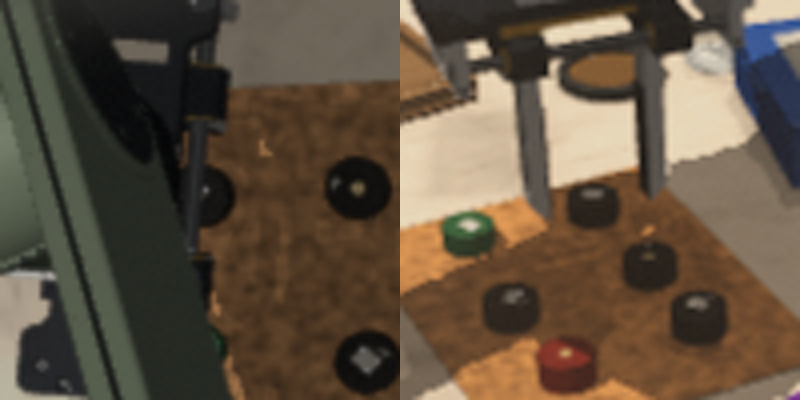

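The fingers straddle the far-left black in the side view, with the section at about (268,231), and the jaws are in line with it. I'll close now.

Emit:
{"method": "servo_tool", "body": {"moves": [[[0,0,2],[0,0,0],0.55],[[0,0,0],[0,0,0],0.62],[[0,0,0],[0,0,0],0.7],[[0,0,0],[0,0,0],0.75],[[0,0,0],[0,0,0],0.75],[[0,0,0],[0,0,0],0.75],[[0,0,0],[0,0,0],0.75]], "force": 15}}

```text
clock: 3.28
position: [0.5447, 0.33, 0.0295]
tcp_rot: [2.334, 2.103, 0.0]
ft_force: [0.0, -0.5, 1.8]
gripper_width: 0.0292
grip_force: 15.0
```

Emit:
{"method": "servo_tool", "body": {"moves": [[[0,0,-6],[0,0,0],0.75],[[0,0,-20],[0,0,0],0.75],[[0,0,-24],[0,0,0],0.75]]}}

```text
clock: 3.53
position: [0.5426, 0.3291, 0.0776]
tcp_rot: [-2.332, -2.102, 0.008]
ft_force: [-0.3, 0.5, 0.6]
gripper_width: 0.0296
grip_force: 15.0
```

Emit:
{"method": "servo_tool", "body": {"moves": [[[-34.4,-7.4,0],[0,0,0],0.75],[[-34.4,-7.4,0],[0,0,0],0.75],[[-34.4,-7.4,0],[0,0,0],0.75],[[-34.4,-7.4,0],[0,0,0],0.75],[[-34.4,-7.4,0],[0,0,0],0.75],[[-34.4,-7.4,0],[0,0,0],0.75],[[-34.4,-7.4,0],[0,0,0],0.75],[[-34.4,-7.4,0],[0,0,0],0.75],[[-34.4,-7.4,0],[0,0,0],0.75],[[-34.4,-7.4,0],[0,0,0],0.75]]}}

```text
clock: 4.37
position: [0.4348, -0.0059, 0.0798]
tcp_rot: [2.332, 2.103, 0.001]
ft_force: [1.5, -0.1, -0.4]
gripper_width: 0.0294
grip_force: 15.0
```

Emit:
{"method": "servo_tool", "body": {"moves": [[[0,0,0],[0,0,0],0.75],[[0,0,0],[0,0,0],0.75],[[0,0,0],[0,0,0],0.75],[[0,0,0],[0,0,0],0.75]]}}

```text
clock: 4.7
position: [0.4359, -0.0036, 0.0795]
tcp_rot: [2.332, 2.105, 0.001]
ft_force: [0.6, 0.2, -0.9]
gripper_width: 0.0292
grip_force: 15.0
```

```bash
python3 - <<'E'
from plant import *;from h import *
t=get_image("top");s=get_image("side");a=[sense()["position"]]
for i in range(1): pass
print(a,sense()["gripper_width"])
u=lambda a:cv2.resize(a,(400,400),interpolation=cv2.INTER_CUBIC)
cv2.imwrite("pics/g2.png",np.hstack([u(t["img"][240:360,340:460]),u(s["img"][285:405,235:355])]))
E
```

```text
[array([ 0.43573267, -0.00334743,  0.07931476])] 0.029512298097867113
```

View pics/g2.png

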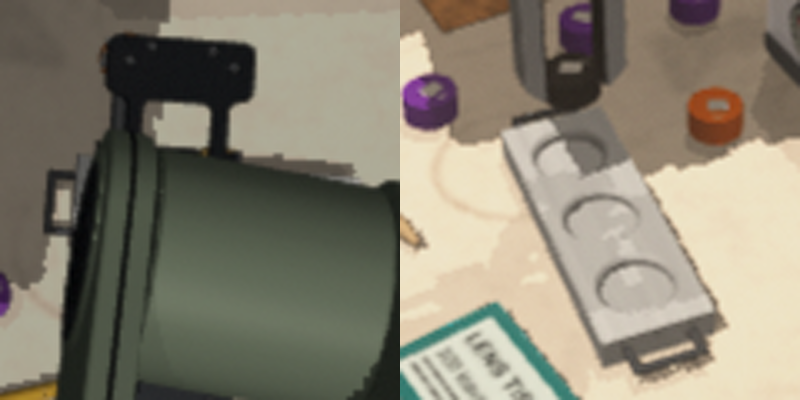

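```bash
python3 - <<'E'
from plant import *;from h import *
s=get_image("side");P=[sense()["position"]];c=s["img"][295:325,272:304]
for ce,st in blobs(cv2.morphologyEx((c.max(2)<60).astype(np.uint8),2,np.ones((3,3))),60,900,(272,295)):print(ce,st)
for n,u,v,z in(("sec",286.8,310,.0615),("w2",286,331.5,.016),("w1",235+202/3.333,285+218/3.333,.016),("w0",235+238/3.333,285+287/3.333,.016)):print(n,onz(s,u,v,z).round(4))
print(proj(s,[.4329,-.0038,.0615]),proj(s,[.4329,-.0038,.016]),proj(s,[.4276,-.0535,.016]),P)
E
```

```text
[287.60791367 306.82733813] [  7   0  18  24 278]
sec [ 0.4366 -0.0068  0.0615]
w2 [ 0.4329 -0.0073  0.016 ]
w1 [ 0.4271 -0.0574  0.016 ]
w0 [ 0.4217 -0.1076  0.016 ]
[284.05234806 309.68974704] [285.13096654 330.2986316 ] [294.85997467 348.87821493] [array([ 0.43566571, -0.00338038,  0.07925932])]
```

Emit:
{"method": "servo_tool", "body": {"moves": [[[-0.5,-3,12],[0,0,0],0.75],[[0,0,14],[0,0,0],0.75],[[0,0,9],[0,0,0],0.75],[[0,0,4],[0,0,0],0.75],[[0,0,0],[0,0,0],0.75],[[0,0,0],[0,0,0],0.75]]}}

```text
clock: 5.35
position: [0.4325, -0.0044, 0.0402]
tcp_rot: [-2.333, -2.104, 0.0]
ft_force: [0.9, -0.6, -0.7]
gripper_width: 0.0293
grip_force: 15.0
```

Emit:
{"method": "servo_tool", "body": {"moves": [[[0,0,1],[0,0,0],0.75],[[0,0,1],[0,0,0],0.75],[[0,0,0],[0,0,0],0.75]]}}

```text
clock: 5.6
position: [0.4327, -0.0047, 0.0386]
tcp_rot: [2.333, 2.103, 0.001]
ft_force: [0.4, -0.3, -0.5]
gripper_width: 0.0294
grip_force: 15.0
```

Emit:
{"method": "servo_tool", "body": {"moves": [[[0,0,1],[0,0,0],0.75],[[0,0,1],[0,0,0],0.75],[[0,0,0],[0,0,0],0.75]]}}

```text
clock: 5.85
position: [0.4323, -0.0047, 0.0362]
tcp_rot: [-2.334, -2.103, 0.0]
ft_force: [0.0, 0.2, -0.1]
gripper_width: 0.0291
grip_force: 15.0
```

Emit:
{"method": "servo_tool", "body": {"moves": [[[0,0,0.5],[0,0,0],0.75],[[0,0,0],[0,0,0],0.75]]}}

```text
clock: 6.02
position: [0.4323, -0.0047, 0.0357]
tcp_rot: [-2.334, -2.103, 0.0]
ft_force: [-0.7, 0.7, -0.7]
gripper_width: 0.0295
grip_force: 15.0
```

Emit:
{"method": "servo_tool", "body": {"moves": [[[0,0,0.5],[0,0,0],0.75],[[0,0,0],[0,0,0],0.75]]}}

```text
clock: 6.18
position: [0.4324, -0.0047, 0.0354]
tcp_rot: [2.334, 2.103, -0.0]
ft_force: [-1.4, -0.7, 1.5]
gripper_width: 0.0296
grip_force: 15.0
```

Emit:
{"method": "servo_tool", "body": {"moves": [[[0,0,0.5],[0,0,0],0.75],[[0,0,0],[0,0,0],0.75],[[0,0,0],[0,0,0],0.75]]}}

```text
clock: 6.43
position: [0.4324, -0.0047, 0.0353]
tcp_rot: [-2.333, -2.103, 0.0]
ft_force: [-1.9, 0.4, 6.2]
gripper_width: 0.0293
grip_force: 15.0
```

Emit:
{"method": "servo_tool", "body": {"moves": [[[0,0,0.5],[0,0,0],0.75],[[0,0,0],[0,0,0],0.75],[[0,0,0],[0,0,0],0.75]]}}

```text
clock: 6.68
position: [0.4324, -0.0047, 0.0353]
tcp_rot: [-2.333, -2.103, 0.001]
ft_force: [-4.3, -0.2, 10.5]
gripper_width: 0.0293
grip_force: 15.0
```

Emit:
{"method": "servo_tool", "body": {"moves": [[[0,0,-0.8],[0,0,0],0.75],[[0,0,0],[0,0,0],0.68],[[0,0,0],[0,0,0],0.6],[[0,0,0],[0,0,0],0.5],[[0,0,0],[0,0,0],0.45],[[0,0,-5],[0,0,0],0.45],[[0,0,-15],[0,0,0],0.45],[[0,0,-25],[0,0,0],0.45]]}}

```text
clock: 7.35
position: [0.4294, -0.0041, 0.0783]
tcp_rot: [-2.329, -2.099, 0.007]
ft_force: [0.1, -0.4, -0.8]
gripper_width: 0.0517
grip_force: 0.0
```

Emit:
{"method": "servo_tool", "body": {"moves": [[[37,0.2,0],[0,0,0],0.45],[[37,0.2,0],[0,0,0],0.45],[[37,0.2,0],[0,0,0],0.45],[[37,0.1,0],[0,0,0],0.45],[[37,0.1,0],[0,0,0],0.45],[[37,0.1,0],[0,0,0],0.45],[[36.7,0.2,0],[0,0,0],0.45],[[0,0,0],[0,0,0],0.45],[[0,0,0],[0,0,0],0.45],[[0,0,0],[0,0,0],0.45]]}}

```text
clock: 8.18
position: [0.4595, 0.2521, 0.0797]
tcp_rot: [-2.333, -2.104, 0.003]
ft_force: [0.5, 1.0, -1.0]
gripper_width: 0.0516
grip_force: 0.0
```

```bash
python3 - <<'E'
from plant import *;from h import *
s=get_image("side");t=get_image("top");print(sense()["position"])
u=lambda a:cv2.resize(a,(400,400),interpolation=cv2.INTER_CUBIC)
cv2.imwrite("pics/g3.png",np.hstack([u(t["img"][240:360,340:460]),u(s["img"][210:330,200:320])]))
for ce,st in blobs(cv2.morphologyEx((t["img"][280:330,360:450].max(2)<70).astype(np.uint8),2,np.ones((3,3))),60,900,(360,280)):print(ce,st,onz(t,*ce,.0175))
E
```

```text
[0.45972815 0.25120441 0.07975604]
[378.625      302.51190476] [ 11  14  16  17 168] [ 0.43245673 -0.00544009  0.0175    ]
```

View pics/g3.png

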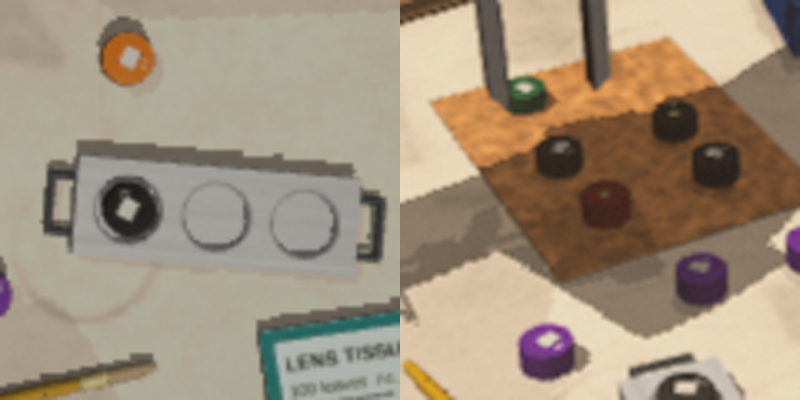

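The first section is seated and centred in its well. The gripper is above the lower-row black.

Emit:
{"method": "servo_tool", "body": {"moves": [[[1,2,14],[0,0,0],0.45],[[0,0,16],[0,0,0],0.45],[[0,0,12],[0,0,0],0.45],[[0,0,7],[0,0,0],0.45],[[0,0,0],[0,0,0],0.45],[[0,0,0],[0,0,0],0.45],[[0,0,0],[0,0,0],0.45]]}}

```text
clock: 8.87
position: [0.4629, 0.2533, 0.0316]
tcp_rot: [2.334, 2.103, 0.002]
ft_force: [-0.1, -0.5, 0.2]
gripper_width: 0.0517
grip_force: 0.0
```

Emit:
{"method": "servo_tool", "body": {"moves": [[[0,0,1.2],[0,0,0],0.55],[[0,0,0],[0,0,0],0.62],[[0,0,0],[0,0,0],0.68],[[0,0,0],[0,0,0],0.75],[[0,0,0],[0,0,0],0.75],[[0,0,0],[0,0,0],0.75],[[0,0,0],[0,0,0],0.75]]}}

```text
clock: 9.45
position: [0.4626, 0.2535, 0.0302]
tcp_rot: [2.333, 2.103, 0.001]
ft_force: [-0.8, 0.4, 3.0]
gripper_width: 0.0293
grip_force: 15.0
```

Emit:
{"method": "servo_tool", "body": {"moves": [[[0,0,0],[0,0,0],0.75]]}}

```text
clock: 9.53
position: [0.4626, 0.2535, 0.0302]
tcp_rot: [2.333, 2.103, 0.001]
ft_force: [-0.7, 0.2, 2.3]
gripper_width: 0.0291
grip_force: 15.0
```

Emit:
{"method": "servo_tool", "body": {"moves": [[[0,0,-6],[0,0,0],0.75],[[0,0,-20],[0,0,0],0.75],[[0,0,-24],[0,0,0],0.75]]}}

```text
clock: 9.78
position: [0.4601, 0.2525, 0.0785]
tcp_rot: [-2.332, -2.102, 0.008]
ft_force: [0.2, -0.3, -0.5]
gripper_width: 0.0298
grip_force: 15.0
```

Emit:
{"method": "servo_tool", "body": {"moves": [[[-34.3,-0.1,0],[0,0,0],0.75],[[-34.3,-0.1,0],[0,0,0],0.75],[[-34.3,-0.1,0],[0,0,0],0.75],[[-34.3,-0.1,0],[0,0,0],0.75],[[-34.3,-0.1,0],[0,0,0],0.75],[[-34.3,-0.1,0],[0,0,0],0.75],[[-34.3,-0.1,0],[0,0,0],0.75],[[-34.3,-0.1,0],[0,0,0],0.75],[[-34.3,-0.1,0],[0,0,0],0.75]]}}

```text
clock: 10.53
position: [0.4289, -0.0551, 0.0801]
tcp_rot: [2.333, 2.103, 0.0]
ft_force: [0.1, 0.4, 0.3]
gripper_width: 0.0296
grip_force: 15.0
```

Emit:
{"method": "servo_tool", "body": {"moves": [[[0,0,0],[0,0,0],0.75],[[0,0,0],[0,0,0],0.75],[[0,0,0],[0,0,0],0.75],[[0,0,0],[0,0,0],0.75]]}}

```text
clock: 10.87
position: [0.4293, -0.0526, 0.0797]
tcp_rot: [-2.332, -2.104, 0.0]
ft_force: [-0.0, 0.4, -0.2]
gripper_width: 0.0294
grip_force: 15.0
```

Emit:
{"method": "servo_tool", "body": {"moves": [[[0,-1.7,12],[0,0,0],0.75],[[0,0,14],[0,0,0],0.75],[[0,0,9],[0,0,0],0.75],[[0,0,4],[0,0,0],0.75],[[0,0,1],[0,0,0],0.75],[[0,0,1],[0,0,0],0.75],[[0,0,0.5],[0,0,0],0.75],[[0,0,0],[0,0,0],0.75]]}}

```text
clock: 11.53
position: [0.4283, -0.0535, 0.0388]
tcp_rot: [2.333, 2.103, 0.001]
ft_force: [0.4, -0.3, -0.1]
gripper_width: 0.0293
grip_force: 15.0
```

Emit:
{"method": "servo_tool", "body": {"moves": [[[0,0,0.5],[0,0,0],0.75],[[0,0,0.5],[0,0,0],0.75],[[0,0,0],[0,0,0],0.75]]}}

```text
clock: 11.78
position: [0.4279, -0.0536, 0.0375]
tcp_rot: [2.333, 2.103, 0.0]
ft_force: [-0.7, 0.3, -0.1]
gripper_width: 0.0293
grip_force: 15.0
```

Emit:
{"method": "servo_tool", "body": {"moves": [[[0,0,0.5],[0,0,0],0.75],[[0,0,0],[0,0,0],0.75],[[0,0,0],[0,0,0],0.75]]}}

```text
clock: 12.03
position: [0.4277, -0.0535, 0.0368]
tcp_rot: [-2.334, -2.103, 0.0]
ft_force: [-0.7, 0.5, -0.8]
gripper_width: 0.0291
grip_force: 15.0
```

Contact is expected near z=0.036.

Emit:
{"method": "servo_tool", "body": {"moves": [[[0,0,0.5],[0,0,0],0.75],[[0,0,0],[0,0,0],0.75],[[0,0,0],[0,0,0],0.75]]}}

```text
clock: 12.28
position: [0.4277, -0.0534, 0.0363]
tcp_rot: [-2.334, -2.103, 0.0]
ft_force: [0.6, 0.1, -0.1]
gripper_width: 0.0292
grip_force: 15.0
```

Emit:
{"method": "servo_tool", "body": {"moves": [[[0,0,0.5],[0,0,0],0.75],[[0,0,0],[0,0,0],0.75],[[0,0,0],[0,0,0],0.75]]}}

```text
clock: 12.53
position: [0.4278, -0.0535, 0.0362]
tcp_rot: [-2.333, -2.103, 0.0]
ft_force: [-1.0, -0.5, 4.3]
gripper_width: 0.0293
grip_force: 15.0
```

Emit:
{"method": "servo_tool", "body": {"moves": [[[0,0,0.5],[0,0,0],0.75],[[0,0,0],[0,0,0],0.75],[[0,0,0],[0,0,0],0.75]]}}

```text
clock: 12.78
position: [0.4278, -0.0535, 0.0361]
tcp_rot: [-2.333, -2.103, 0.0]
ft_force: [-3.0, 1.6, 9.0]
gripper_width: 0.029
grip_force: 15.0
```

Emit:
{"method": "servo_tool", "body": {"moves": [[[0,0,-0.8],[0,0,0],0.75],[[0,0,0],[0,0,0],0.68],[[0,0,0],[0,0,0],0.6],[[0,0,0],[0,0,0],0.5],[[0,0,0],[0,0,0],0.45],[[0,0,-5],[0,0,0],0.45],[[0,0,-15],[0,0,0],0.45],[[0,0,-25],[0,0,0],0.45]]}}

```text
clock: 13.45
position: [0.4253, -0.0527, 0.0796]
tcp_rot: [-2.33, -2.1, 0.005]
ft_force: [0.6, -0.1, 0.3]
gripper_width: 0.052
grip_force: 0.0
```

Emit:
{"method": "servo_tool", "body": {"moves": [[[0,0,0],[0,0,-6.25],0.45],[[0,0,0],[0,0,-6.25],0.45],[[0,0,0],[0,0,-6.25],0.45],[[0,0,0],[0,0,-6.25],0.45]]}}

```text
clock: 13.78
position: [0.428, -0.0535, 0.0817]
tcp_rot: [1.816, 2.563, 0.0]
ft_force: [-1.2, -0.6, 0.0]
gripper_width: 0.052
grip_force: 0.0
```

Emit:
{"method": "servo_tool", "body": {"moves": [[[28.3,23.3,0],[0,0,0],0.45],[[28.3,23.3,0],[0,0,0],0.45],[[28.3,23.3,0],[0,0,0],0.45],[[28.3,23.3,0],[0,0,0],0.45],[[28.3,23.3,0],[0,0,0],0.45],[[28.3,23.3,0],[0,0,0],0.45],[[28.3,23.3,0],[0,0,0],0.45],[[28.3,23.3,0],[0,0,0],0.45],[[28.3,23.3,0],[0,0,0],0.45]]}}

```text
clock: 14.53
position: [0.5431, 0.2577, 0.0813]
tcp_rot: [1.823, 2.559, -0.0]
ft_force: [0.3, -0.3, -0.4]
gripper_width: 0.0516
grip_force: 0.0
```

Emit:
{"method": "servo_tool", "body": {"moves": [[[0,0,0],[0,0,0],0.45],[[0,0,0],[0,0,0],0.45],[[0,0,0],[0,0,0],0.45],[[0,0,0],[0,0,0],0.45]]}}

```text
clock: 14.87
position: [0.5421, 0.2545, 0.0809]
tcp_rot: [-1.824, -2.557, 0.002]
ft_force: [0.8, -0.5, -0.3]
gripper_width: 0.0519
grip_force: 0.0
```

Emit:
{"method": "servo_tool", "body": {"moves": [[[0,3,14],[0,0,0],0.45],[[0,0,17],[0,0,0],0.45],[[0,0,12],[0,0,0],0.45],[[0,0,6],[0,0,0],0.45],[[0,0,0],[0,0,0],0.45],[[0,0,0],[0,0,0],0.45],[[0,0,0],[0,0,0],0.45]]}}

```text
clock: 15.45
position: [0.5462, 0.2568, 0.0327]
tcp_rot: [1.823, 2.558, 0.001]
ft_force: [-0.1, 0.3, 0.1]
gripper_width: 0.0517
grip_force: 0.0
```

Emit:
{"method": "servo_tool", "body": {"moves": [[[0,0,2],[0,0,0],0.55],[[0,0,0],[0,0,0],0.62],[[0,0,0],[0,0,0],0.68],[[0,0,0],[0,0,0],0.75],[[0,0,0],[0,0,0],0.75],[[0,0,0],[0,0,0],0.75],[[0,0,0],[0,0,0],0.75],[[0,0,0],[0,0,0],0.75]]}}

```text
clock: 16.12
position: [0.5458, 0.2569, 0.0305]
tcp_rot: [1.823, 2.558, 0.001]
ft_force: [-0.1, -0.6, 2.4]
gripper_width: 0.029
grip_force: 15.0
```

Emit:
{"method": "servo_tool", "body": {"moves": [[[0,0,-6],[0,0,0],0.75],[[0,0,-20],[0,0,0],0.75],[[0,0,-24],[0,0,0],0.75]]}}

```text
clock: 16.37
position: [0.5435, 0.256, 0.0784]
tcp_rot: [-1.821, -2.556, 0.007]
ft_force: [0.5, 0.1, -1.1]
gripper_width: 0.0294
grip_force: 15.0
```

Emit:
{"method": "servo_tool", "body": {"moves": [[[-30.1,-23.2,0],[0,0,0],0.75],[[-30.1,-23.2,0],[0,0,0],0.75],[[-30.1,-23.2,0],[0,0,0],0.75],[[-30.1,-23.2,0],[0,0,0],0.75],[[-30.1,-23.2,0],[0,0,0],0.75],[[-30.1,-23.2,0],[0,0,0],0.75],[[-30.1,-23.2,0],[0,0,0],0.75],[[-30.1,-23.2,0],[0,0,0],0.75],[[-30.1,-23.2,0],[0,0,0],0.75],[[-30.1,-23.2,0],[0,0,0],0.75]]}}

```text
clock: 17.2
position: [0.4238, -0.1051, 0.0805]
tcp_rot: [1.822, 2.558, 0.0]
ft_force: [1.1, -0.8, 0.6]
gripper_width: 0.029
grip_force: 15.0
```

Emit:
{"method": "servo_tool", "body": {"moves": [[[0,0,0],[0,0,6.25],0.75],[[0,0,0],[0,0,6.25],0.75],[[0,0,0],[0,0,6.25],0.75],[[0,0,0],[0,0,6.25],0.75],[[0,0,0],[0,0,0],0.75],[[0,0,0],[0,0,0],0.75],[[0,0,0],[0,0,0],0.75]]}}

```text
clock: 17.78
position: [0.4247, -0.1034, 0.0802]
tcp_rot: [2.331, 2.106, 0.0]
ft_force: [-1.4, 0.1, -0.9]
gripper_width: 0.0293
grip_force: 15.0
```

Emit:
{"method": "servo_tool", "body": {"moves": [[[0.5,-2.3,12],[0,0,0],0.75],[[0,0,14],[0,0,0],0.75],[[0,0,9],[0,0,0],0.75],[[0,0,4],[0,0,0],0.75],[[0,0,1],[0,0,0],0.75],[[0,0,1],[0,0,0],0.75],[[0,0,1],[0,0,0],0.75],[[0,0,0],[0,0,0],0.75],[[0,0,0],[0,0,0],0.75]]}}

```text
clock: 18.53
position: [0.4228, -0.103, 0.0386]
tcp_rot: [2.333, 2.103, 0.001]
ft_force: [0.6, 0.8, 0.2]
gripper_width: 0.0294
grip_force: 15.0
```

Emit:
{"method": "servo_tool", "body": {"moves": [[[0,0,0.5],[0,0,0],0.75],[[0,0,0],[0,0,0],0.75],[[0,0,0],[0,0,0],0.75]]}}

```text
clock: 18.78
position: [0.4225, -0.1028, 0.0378]
tcp_rot: [2.333, 2.103, 0.0]
ft_force: [-0.8, -0.4, -0.8]
gripper_width: 0.0287
grip_force: 15.0
```

Emit:
{"method": "servo_tool", "body": {"moves": [[[0,0,0.5],[0,0,0],0.75],[[0,0,0],[0,0,0],0.75],[[0,0,0],[0,0,0],0.75]]}}

```text
clock: 19.03
position: [0.4224, -0.1028, 0.0371]
tcp_rot: [-2.334, -2.103, -0.0]
ft_force: [-0.2, 0.2, -0.2]
gripper_width: 0.0293
grip_force: 15.0
```

Emit:
{"method": "servo_tool", "body": {"moves": [[[0,0,0.5],[0,0,0],0.75],[[0,0,0],[0,0,0],0.75],[[0,0,0],[0,0,0],0.75]]}}

```text
clock: 19.28
position: [0.4223, -0.1027, 0.0366]
tcp_rot: [-2.333, -2.103, 0.0]
ft_force: [0.2, 0.7, -0.1]
gripper_width: 0.0291
grip_force: 15.0
```

Emit:
{"method": "servo_tool", "body": {"moves": [[[0,0,0.5],[0,0,0],0.75],[[0,0,0],[0,0,0],0.75],[[0,0,0],[0,0,0],0.75]]}}

```text
clock: 19.53
position: [0.4224, -0.1028, 0.0365]
tcp_rot: [-2.333, -2.103, 0.0]
ft_force: [-1.3, 0.6, 4.4]
gripper_width: 0.0292
grip_force: 15.0
```

Emit:
{"method": "servo_tool", "body": {"moves": [[[0,0,0.5],[0,0,0],0.75],[[0,0,0],[0,0,0],0.75],[[0,0,0],[0,0,0],0.75]]}}

```text
clock: 19.78
position: [0.4225, -0.1028, 0.0364]
tcp_rot: [-2.333, -2.103, 0.0]
ft_force: [-3.3, 1.3, 8.9]
gripper_width: 0.0299
grip_force: 15.0
```

Emit:
{"method": "servo_tool", "body": {"moves": [[[0,0,-0.8],[0,0,0],0.75],[[0,0,0],[0,0,0],0.68],[[0,0,0],[0,0,0],0.6],[[0,0,0],[0,0,0],0.5],[[0,0,0],[0,0,0],0.45],[[0,0,-5],[0,0,0],0.45],[[0,0,-15],[0,0,0],0.45],[[0,0,-25],[0,0,0],0.45],[[0,0,-35],[0,0,-3.1],0.45],[[0,0,-40],[0,0,-3.1],0.45]]}}

```text
clock: 20.62
position: [0.4206, -0.102, 0.1563]
tcp_rot: [-2.211, -2.226, 0.002]
ft_force: [1.2, -0.1, 0.8]
gripper_width: 0.0517
grip_force: 0.0
```

Emit:
{"method": "servo_tool", "body": {"moves": [[[0,0,-40],[0,0,0],0.45],[[0,0,-40],[0,0,0],0.45],[[6,34,0],[0,0,0],0.45],[[6,34,0],[0,0,0],0.45],[[6,34,0],[0,0,0],0.45],[[6,34,0],[0,0,0],0.45],[[6,34,0],[0,0,0],0.45],[[0,0,0],[0,0,0],0.45],[[0,0,0],[0,0,0],0.45],[[0,0,0],[0,0,0],0.45]]}}

```text
clock: 21.45
position: [0.5915, -0.0719, 0.236]
tcp_rot: [-2.215, -2.226, 0.002]
ft_force: [0.4, 0.2, 0.3]
gripper_width: 0.052
grip_force: 0.0
```

```bash
python3 - <<'E'
from plant import *;from h import *
s=get_image("side");t=get_image("top");print(sense()["position"],sense()["tcp_rot"])
u=lambda a:cv2.resize(a,(400,400),interpolation=cv2.INTER_CUBIC)
cv2.imwrite("pics/g4.png",np.hstack([u(s["img"][190:350,320:480]),u(s["img"][285:405,235:355])]))
for ce,st in blobs(cv2.morphologyEx((t["img"][280:330,360:450].max(2)<70).astype(np.uint8),2,np.ones((3,3))),60,900,(360,280)):print(ce,st)
E
```

```text
[ 0.59121303 -0.07217923  0.23671027] [-2.21678726e+00 -2.22580756e+00  5.20339842e-04]
[378.6516129  302.89032258] [ 11  15  16  16 155]
[446.86567164 306.20895522] [84 14  6 24 67]
```

View pics/g4.png

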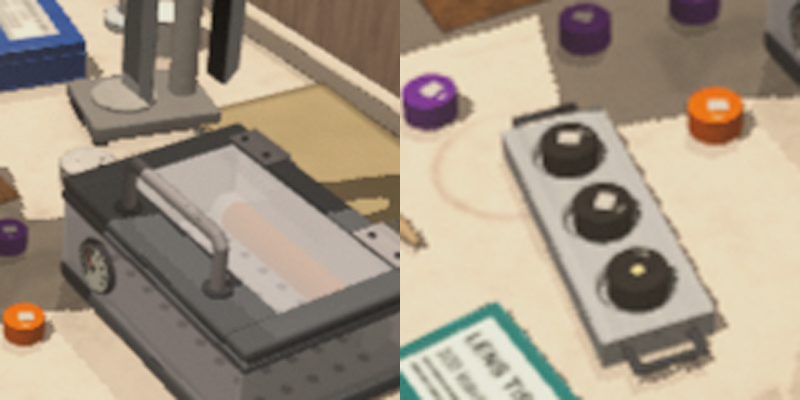

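All three sections sit level in the wells. The fingers are above and either side of the handle bar.

Emit:
{"method": "servo_tool", "body": {"moves": [[[0,0,25],[0,0,0],0.45],[[0,0,30],[0,0,0],0.45],[[0,0,25],[0,0,0],0.45],[[0,0,12],[0,0,0],0.45],[[0,0,6],[0,0,0],0.45],[[0,0,0],[0,0,0],0.45],[[0,0,0],[0,0,0],0.45]]}}

```text
clock: 22.13
position: [0.5929, -0.0724, 0.1399]
tcp_rot: [2.215, 2.225, 0.002]
ft_force: [0.2, -0.5, -0.2]
gripper_width: 0.0518
grip_force: 0.0
```

```bash
python3 - <<'E'
from plant import *;from h import *
s=get_image("side");q=sense();print(q["position"],q["ft_force"],q["gripper_width"])
cv2.imwrite("pics/g5.png",cv2.resize(s["img"][210:330,320:440],(500,500),interpolation=cv2.INTER_CUBIC))
E
```

```text
[ 0.59348619 -0.07247591  0.14049822] [ 1.0989519   0.49471937 -0.36462394] 0.051932786006125345
```

View pics/g5.png

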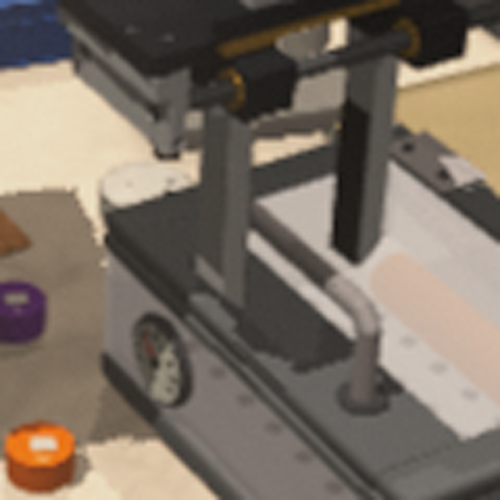

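The bar runs between the fingers. I'll lower slightly and close.

Emit:
{"method": "servo_tool", "body": {"moves": [[[0,0,4],[0,0,0],0.55],[[0,0,0],[0,0,0],0.65],[[0,0,0],[0,0,0],0.75],[[0,0,0],[0,0,0],0.82],[[0,0,0],[0,0,0],0.88],[[0,0,0],[0,0,0],0.95],[[0,0,0],[0,0,0],0.95],[[0,0,0],[0,0,0],0.95],[[0,0,0],[0,0,0],0.95]], "force": 25}}

```text
clock: 22.93
position: [0.5929, -0.072, 0.1346]
tcp_rot: [2.216, 2.226, 0.001]
ft_force: [1.7, 1.0, -0.6]
gripper_width: 0.009
grip_force: 25.0
```

Emit:
{"method": "servo_tool", "body": {"moves": [[[0,0,0],[0,0,0],1],[[0,0,0],[0,0,0],1]]}}

```text
clock: 23.1
position: [0.5928, -0.072, 0.1346]
tcp_rot: [2.216, 2.226, 0.001]
ft_force: [2.9, 0.4, -1.4]
gripper_width: 0.0091
grip_force: 25.0
```

Emit:
{"method": "servo_tool", "body": {"moves": [[[0,2.8,-7.5],[0,0,0],1],[[0,3.2,-7.2],[0,0,0],1],[[0,3.6,-7.1],[0,0,0],1],[[0,3.9,-6.8],[0,0,0],1],[[0,4.3,-6.7],[0,0,0],1],[[0,4.6,-6.4],[0,0,0],1],[[0,5,-6.2],[0,0,0],1],[[0,5.3,-6],[0,0,0],1],[[0,5.6,-5.6],[0,0,0],1],[[0,5.8,-5.3],[0,0,0],1]]}}

```text
clock: 23.93
position: [0.635, -0.0717, 0.2001]
tcp_rot: [-2.214, -2.224, 0.005]
ft_force: [-6.4, -0.9, 1.3]
gripper_width: 0.0095
grip_force: 25.0
```

Emit:
{"method": "servo_tool", "body": {"moves": [[[0,0,0],[0,0,0],1],[[0,0,0],[0,0,0],1],[[0,0,0],[0,0,0],1]]}}

```text
clock: 24.18
position: [0.6355, -0.0718, 0.2006]
tcp_rot: [-2.215, -2.225, 0.003]
ft_force: [-5.8, -0.4, 1.6]
gripper_width: 0.0091
grip_force: 25.0
```

Emit:
{"method": "servo_tool", "body": {"moves": [[[0,6.2,-5],[0,0,0],1],[[0,6.4,-4.7],[0,0,0],1],[[0,6.6,-4.4],[0,0,0],1],[[0,6.9,-4],[0,0,0],1],[[0,7.1,-3.6],[0,0,0],1],[[0,7.2,-3.2],[0,0,0],1],[[0,7.4,-2.9],[0,0,0],1],[[0,7.5,-2.5],[0,0,0],1],[[0,7.6,-2.1],[0,0,0],1],[[0,7.7,-1.7],[0,0,0],1]]}}

```text
clock: 25.02
position: [0.7073, -0.0717, 0.237]
tcp_rot: [2.216, 2.226, -0.0]
ft_force: [-4.8, 0.1, 5.1]
gripper_width: 0.0091
grip_force: 25.0
```

Emit:
{"method": "servo_tool", "body": {"moves": [[[0,0,0],[0,0,0],1],[[0,0,0],[0,0,0],1],[[0,0,0],[0,0,0],1],[[0,0,0],[0,0,0],1],[[0,0,0],[0,0,0],1],[[0,0,0],[0,0,0],1]]}}

```text
clock: 25.52
position: [0.7077, -0.0717, 0.237]
tcp_rot: [2.214, 2.224, 0.002]
ft_force: [-4.0, -1.0, 4.9]
gripper_width: 0.009
grip_force: 25.0
```

```bash
python3 - <<'E'
from plant import *;from h import *
s=get_image("side");q=sense();p=q["position"];print(p,q["ft_force"],q["gripper_width"])
for hx in(.734,.736,.738):print(hx,np.degrees(np.arctan2(p[2]-.085,hx-p[0]))-19.27,np.hypot(p[2]-.085,hx-p[0]))
cv2.imwrite("pics/g6.png",s["img"])
E
```

```text
[ 0.70770846 -0.07175679  0.23700365] [-4.29096384 -1.56617263  5.61895289] 0.0089029787582777
0.734 60.916841177974604 0.1542606713728853
0.736 60.18651968577113 0.15461410317684565
0.738 59.45964692231209 0.15499253875573246
```

View pics/g6.png

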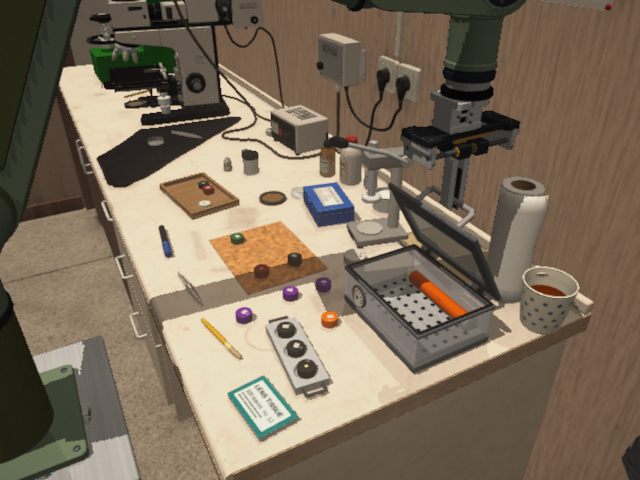

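```bash
python3 - <<'E'
from plant import *;from h import *
s=get_image("side");Y0=-.0605
for hx in(.733,.736):
  for th in(56,60,64):
    t=np.radians(th);o=[]
    for y in(-.0725+.11,-.0725-.11):
        for h in(0,.01):
            o.append(proj(s,[hx-.164*np.cos(t)+h*np.sin(t),y+.0037,.085+.164*np.sin(t)+h*np.cos(t)]).round(1))
    print(hx,th,*o)
c=s["img"][160:320,370:510];cv2.imwrite("pics/g7.png",cv2.resize(c,(700,800),interpolation=cv2.INTER_CUBIC)[:600])
E
```

```text
0.733 56 [377.9 187.9] [382. 184.] [462.5 246.7] [467.5 241.9]
0.733 60 [382.7 183.6] [387. 180.] [468.3 241.4] [473.4 236.9]
0.733 64 [387.7 179.6] [392.1 176.3] [474.2 236.4] [479.4 232.3]
0.736 56 [379.3 187.5] [383.5 183.6] [464.1 246.1] [469.1 241.4]
0.736 60 [384.1 183.2] [388.4 179.6] [469.9 240.9] [475.  236.4]
0.736 64 [389.1 179.2] [393.5 175.9] [475.8 235.9] [481.  231.8]
```

View pics/g7.png

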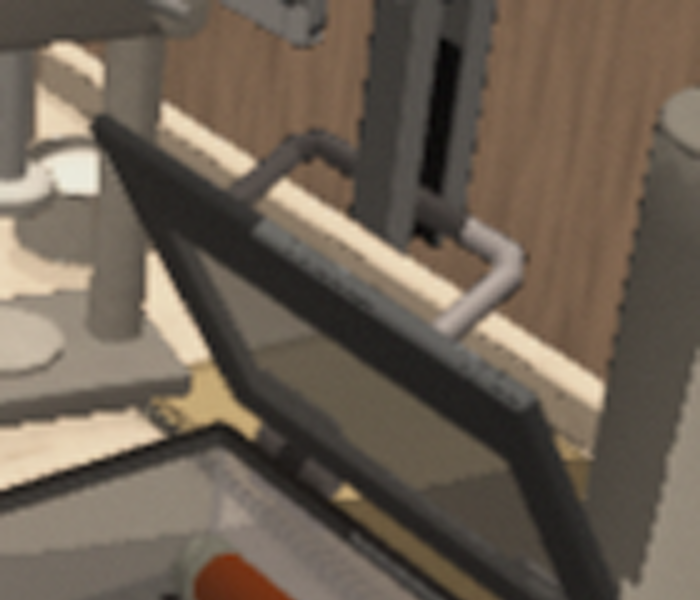

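```bash
python3 - <<'E'
from h import *;import pickle
s=pickle.load(open("d0.pkl","rb"))["side"]
from scipy.optimize import least_squares
def co(th,dy,dx,dz,hx=.735):
    t=np.radians(th);return [proj(s,[hx+dx-.164*np.cos(t)+.01*np.sin(t),y+dy,.085+dz+.164*np.sin(t)+.01*np.cos(t)]) for y in(.0375,-.1825)]
print("closed pred",co(0,0,0,0),"seen (345.3,265),(418,330)")
ob0=np.array([[345.3,265],[418,330]]);ob=np.array([[389.5,183.6],[476.6,240]])
r0=ob0-np.array(co(0,0,0,0));print("res closed",r0.mean(0))
for th in(56,57,58,59,60,61,62):print(th,(ob-np.array(co(th,0,0,0))).mean(0)-r0.mean(0))
E
```

```text
closed pred [array([342.92255944, 259.59900731]), array([416.50960827, 330.62014735])] seen (345.3,265),(418,330)
res closed [1.93391614 2.39042267]
56 [ 3.8844121  -4.24028014]
57 [ 2.52988342 -3.07670255]
58 [ 1.16665369 -1.93449507]
59 [-0.20469217 -0.81412027]
60 [-1.58356604  0.283972  ]
61 [-2.96937695  1.35934483]
62 [-4.36153162  2.41157459]
```

```bash
python3 - <<'E'
import cv2,pickle
s=pickle.load(open("d0.pkl","rb"))["side"]["img"]
cv2.imwrite("pics/g8.png",cv2.resize(s[235:345,335:435],(545,600),interpolation=cv2.INTER_CUBIC))
E
```

```text
(no output)
```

View pics/g8.png

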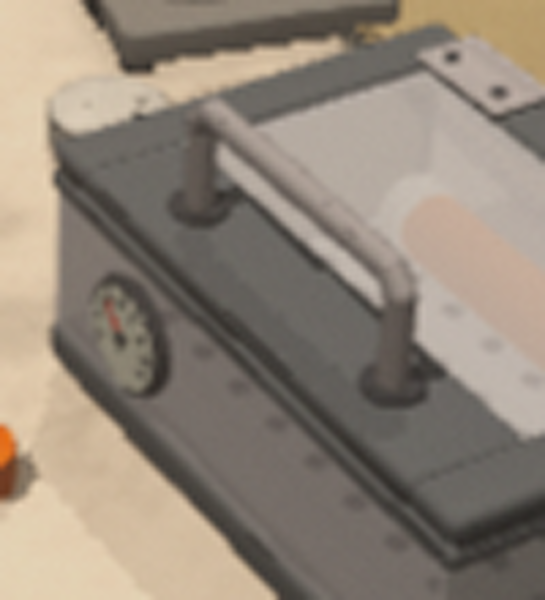

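The lid corners give about 59.7° and the handle kinematics about 60.2°, so the lid is held at 60°. The rack is full, and the remaining black section and everything else look undisturbed.

```bash
python3 -c "
from plant import *
s=sense();print(s['position'],s['grip_force']);print(finish_job())"
```

```text
[ 0.70771756 -0.07174125  0.23697427] 25.001220703125
the job is handed in; nothing more can be done
None
```

The job is handed in: three black sections are seated upright in the rack's wells, and the arm is still holding the dry-box lid open by its handle at about 60° (measured 59.7–60.2°), though I viewed 11 pictures against the limit of 10.

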